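Find the rattling tin on the craft table

ROBOT

A 6-joint arm with a two-finger parallel gripper is mounted at the origin on the work surface. World frame = base frame: x ahead of the robot, y to its left, z up, the work surface at z = 0. Lengths are in m, angles in rad, forces in N, time in s.
With the tool pointing down it reaches from about 0.275 to 0.75 m from the base axis. Payload 10.2 kg.
Tool frame: the origin (TCP) lies on the front face of the gripper's body, between the roots of the fingers; the fingertips stand 73 mm ahead of it and the grasp point (between the pads) lies manip.pinch_z ahead of it (manip.pinch_z is the distance from the TCP to the grasp point, in m); z points along the fingers, y is the line along which they close (so a half turn about z gives the same grasp; the last joint's range is limited). The gripper opens to 85 mm and grips with 20 to 120 N. Pads are 22 mm wide; open, the fingers measure 114 mm over their backs; the gripper's body (76 mm by 85 mm) begins 54 mm behind the grasp point. The pads swing forward as they close: fully open they stand 13 mm farther back than shut.
Start: joints at [0.962, 0.313, 1.498, -0, 1.331, -0.223], TCP at [0.198, 0.486, 0.304] pointing down, gripper open.
Joint ranges: [-2.94, 2.94], [-0.97, 2.17], [0.19, 2.56], [-1.23, 4.37], [0.02, 3.11], [-2.88, 2.88]. Speed limits (rad/s): [2.39, 2.39, 3.01, 3.14, 3.14, 3.14].

INTERFACE

Orientations are given as a unit quaternion [w, x, y, z].
In Python, from plant import monitor, grab_frame, manip gives the robot as it stands.
- The arm moves only by the shell command python3 -m creep 'ROWS' [OPENING] [FORCE]. ROWS is JSON, a list of rows, each a list of 6 numbers: the shift along the tool's x, y, z in m, then the turn, a rotation vector about the tool's x, y, z in degrees. In form: [[x, y, z, wx, wy, wz], ...]. A call has 1 to 8 rows; each row shifts and turns the commanded pose from where the row before left it, along the tool's axes as they then stand; what a row does not reach is not made up. A row lasts 1/12 s, in which the tool goes at most 41.7 mm and 7.16 degrees, less where a joint would pass 70% of its speed; a pose out of reach is approached as far as the arm can. A call is refused whole if a number of a shift passes 0.0417 or a number of a turn 7.16, either way. A call with a gripper value outside its range is refused whole. OPENING is the gripper's target within -1 to 1 (shut at 1, half-way at 0, fully open at -1), set as the call begins (- or left out, the last holds). The fingers move at their own pace and stop on an object; FORCE is the grip in N (left out, the last holds). Time passes only in rows, so rows that do not move let the fingers close. It gives the time, the measured TCP pose, the force, the opening and the grip force at its end, in the units of the state.
- monitor.get_obs(): the state, without advancing time (a new reading comes with each control period).
- grab_frame(name): name is "scene" or "top" or "wrist"; returns a dict with "color" (384x512x3 uint8, red, green, blue), "camera_matrix" (3x3 intrinsics, pixels), "R" (3x3) and "t" (3): a world point X has camera coordinates R X + t. Camera axes: x right, y down, z forward; pixel columns grow to the right and rows downward; lengths in m; the calibration is good to about 2 mm. A picture is of the moment at which its call begins. There is no depth.
- manip.sign_off(): hands the job in; it is judged then, once.
The state is a dict: "time": time; "q": joint angles; "qd": joint speeds; "joint_torque": joint torques, N m; "eef_pos": TCP position; "tool_rot": TCP orientation; "force": force on the tool from outside, world axes, zero at the start; "moment": the same for the moment, N m; "grip_width": opening from 0.0 (shut) to 1.0 (fully open); "grasp_force": force on a finger pad.
Only numpy, scipy, OpenCV 4.12 (cv2) and the standard library are available. Lean on these libraries where they do the work, as an engineer would, in place of code of your own. Each camera call takes 0.05 s, during which the arm holds its last target. There are 200 camera calls.

TASK

One of the three sealed tins standing on the plywood board has a loose steel mixing ball inside. Lift the tins clear of the board and shake or rock them to and fro along their length to find the one that rattles (make its ball run from end to end and back again); then finish holding that tin out over the middle of the round cork mat, level and still in the gripper, about 20 cm above the table. The program ends while still holding it; the other two tins must stand upright on the board where they stood at the start, no tin may be dropped, and the bottle, the jar and the cup are not to be disturbed.

Things in the scene. Friction and masses are not known exactly. Their poses are not given: they have to be found in the camera images.
- place_left (a point): centre of the left of three places on a fixed plywood board (5 mm thick, 150 x 460 mm), at half the height of the tin standing there, 35 mm above the table. The tin at the start is centred here: plain closed aluminium, 130 mm long (along this point's x axis, roughly fore-and-aft) x 54 mm wide (y) x 60 mm high (z up), 200 to 600 g. The tins look alike; any of the three may hold the ball; weight is no sure clue
- place_middle (a point): centre of the middle of three places on a fixed plywood board (5 mm thick, 150 x 460 mm), at half the height of the tin standing there, 35 mm above the table. The tin at the start is centred here: plain closed aluminium, 130 mm long (along this point's x axis, roughly fore-and-aft) x 54 mm wide (y) x 60 mm high (z up), 200 to 600 g. The ball (steel, 180 g) can run 86 mm along the inside of its tin; with the tin tilted a few degrees it runs to the low end
- place_right (a point): centre of the right of three places on a fixed plywood board (5 mm thick, 150 x 460 mm), at half the height of the tin standing there, 35 mm above the table. The tin at the start is centred here: plain closed aluminium, 130 mm long (along this point's x axis, roughly fore-and-aft) x 54 mm wide (y) x 60 mm high (z up), 200 to 600 g. The two others have nothing loose in them, so their balance stays at the centre
- mat_center (a point): centre of the top of the fixed round cork mat on the far side of the tins, 120 mm across, 4 mm thick, lying on the table
- bottle_tall: blue paint bottle with a white cap, 60 mm across, 135 mm tall; origin at the centre of its underside; loose bystander, leave it where it stands
- jar_short: yellow jar with a black cap, 68 mm across, 85 mm tall; origin at the centre of its underside; loose bystander, leave it where it stands
- cup: red cup, 80 mm across at the rim, 100 mm tall; origin at the centre of its underside; loose bystander, leave it where it stands
Mind the look-alikes: they are no part of the job. Of the things that look like the part that bears mat_center, the largest one is meant.

How it is judged:
By the outcome, as a careful person would: the job done as asked, in the order asked, and still so for the second after the job is handed in, while the arm keeps its last pose, push and grip.
It also fails if it takes over 69 s, if anything falls off the work surface, if the arm or the gripper's body presses on something with over 40 N, if the wrist force passes 120 N, or if a joint passes its speed limit or range.

## Working session

There is one attempt and no reset: what is moved stays moved. The work goes in short steps, Python scripts to look and compute and a shell command to move; the robot and the scene stay as the last step left them, time stands still between calls to the robot, and variables do not carry over. Pictures are saved under pics/ and viewed, at most 10 in all, crops included, and the job is handed in when it is done.

```bash
ls; mkdir -p pics; python3 - <<'E'
from plant import monitor, grab_frame, manip
import cv2,numpy as np
print(monitor.get_obs(), manip.pinch_z)
for n in("scene","top"):
    f=grab_frame(n);print(n,f["camera_matrix"].tolist(),f["R"].tolist(),f["t"])
    cv2.imwrite(f"pics/{n}0.png",f["color"][:,:,::-1])
E
```

```text
pics
{'time': 0.0, 'q': array([ 9.61587530e-01,  3.13465909e-01,  1.49846739e+00,  2.33779900e-05,
        1.33099030e+00, -2.23387181e-01]), 'qd': array([ 3.03795681e-06,  1.07936244e-03,  1.25838065e-04, -1.74498363e-03,
       -2.05727950e-03, -9.66691787e-04]), 'joint_torque': array([ 8.42413465e-04, -4.12266541e+01, -2.59740239e+01, -1.33097215e-04,
        4.15167669e-03,  6.75938665e-07]), 'eef_pos': array([0.19746934, 0.48626324, 0.30331546]), 'tool_rot': array([-2.79485432e-04,  1.91719206e-01,  9.81449593e-01, -6.04045988e-04]), 'force': array([-0.87134481,  0.14145263, -0.74641692]), 'moment': array([ 0.0210505 ,  0.06334104, -0.00635319]), 'grasp_force': 0.0, 'grip_width': 0.9994061408027635} 0.0539
scene [[380.9684299932347, 0.0, 252.00512517767805], [0.0, 380.9684299932347, 194.09616667621412], [0.0, 0.0, 1.0]] [[0.5729641116311788, 0.8194128240508904, 0.016575601456311914], [0.5197244589683019, -0.3476241094346146, -0.7804126890882137], [-0.633718086796329, 0.4557632086080837, -0.625045025695321]] [-0.34654436 -0.27251462  1.36830347]
top [[470.33110627518283, 0.0, 250.96576293282365], [0.0, 470.33110627518283, 193.8228001651453], [0.0, 0.0, 1.0]] [[0.022940871620788256, -0.9995922658948992, 0.017000540355524774], [-0.9917238779267633, -0.02490239650016718, -0.12595086581064194], [0.1263228655437344, -0.013970419165142403, -0.9918908009600502]] [-0.03794959  0.6077614   1.32320351]
```

View pics/top0.png

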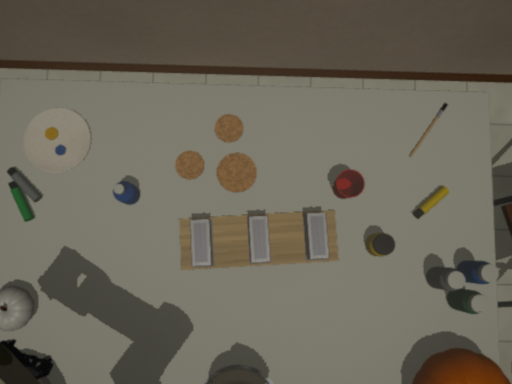

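View pics/scene0.png

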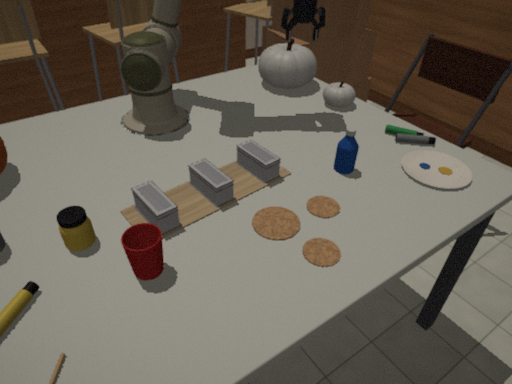

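The top view shows three cork mats, at (229,128), (189,165) and (237,172); the last looks largest. The tins are at (201,242) left, (260,239) middle and (317,236) right. Bystanders are the bottle (126,192), the cup (349,184) and the jar (380,244). Next I measure these and check them in a crop.

```bash
cat > h.py <<'E'
from plant import monitor, grab_frame, manip
import cv2,numpy as np
from scipy.spatial.transform import Rotation as Ro
def ray(f,px,z):
    K,R,t=f["camera_matrix"],np.array(f["R"]),np.array(f["t"])
    d=R.T@np.linalg.inv(K)@np.array([px[0],px[1],1.]); c=-R.T@t
    return c+d*(z-c[2])/d[2]
E
python3 - <<'E'
from h import *
f=grab_frame("top");im=f["color"];hsv=cv2.cvtColor(im,cv2.COLOR_RGB2HSV)
crop=im[100:290,100:400].copy()
def comps(m,box):
    M=np.zeros_like(m);x0,y0,x1,y1=box;M[y0:y1,x0:x1]=m[y0:y1,x0:x1]
    cs,_=cv2.findContours(M,cv2.RETR_EXTERNAL,cv2.CHAIN_APPROX_NONE)
    return [c for c in cs if cv2.contourArea(c)>150]
cork=((hsv[...,1]>70)&(hsv[...,0]<25)).astype(np.uint8)
big=cv2.resize(crop[:,:,::-1],None,fx=2.6,fy=2.6,interpolation=cv2.INTER_CUBIC)
def draw(p):cv2.polylines(big,[((np.array(p).reshape(-1,2)-[100,100]+.5)*2.6).astype(int)],True,(0,255,0),1)
for c in comps(cork,(165,105,265,200)):
    e=cv2.fitEllipse(c);w=ray(f,e[0],.004);r=[ray(f,p[0],.004) for p in c]
    print("cork",e[0],w,"diam",2*np.mean([np.linalg.norm(q-w) for q in r])+.002);draw(c)
tin=((hsv[...,1]<45)&(hsv[...,2]>70)).astype(np.uint8)
for box in[(188,212,214,268),(246,211,272,264),(304,209,331,262)]:
    for c in comps(tin,box):
        r=cv2.minAreaRect(c);b=cv2.boxPoints(r);W=np.array([ray(f,p,.065) for p in b])
        s=[np.linalg.norm(W[i]-W[i-1]) for i in range(4)];i=int(np.argmax(s));d=W[i]-W[i-1]
        print("tin",r[0],W.mean(0),np.round(s[:2],3),"yaw",np.degrees(np.arctan2(d[1],d[0])));draw(b)
for n,p,z in[("bottle cap",(119,188),.135),("jar",(383,244),.085),("cup rim",(351,182),.1)]:print(n,ray(f,p,z))
cv2.imwrite("pics/crop1.png",big)
E
```

```text
cork (236.2964630126953, 172.0691680908203) [0.67728852 0.02146992 0.004     ] diam 0.119078999609708
cork (189.2522735595703, 164.50401306152344) [0.69655547 0.16251262 0.004     ] diam 0.08618297599986754
cork (228.55838012695312, 127.6832046508789) [0.81263136 0.04848966 0.004     ] diam 0.0864247401948833
tin (201.27603149414062, 242.29640197753906) [0.46540208 0.11290961 0.065     ] [0.132 0.06 ] yaw -175.35335411679657
tin (258.556884765625, 238.96725463867188) [ 0.4784355  -0.04718049  0.065     ] [0.131 0.057] yaw -175.5720022694688
tin (317.0, 235.5) [ 0.49202136 -0.21152202  0.065     ] [0.132 0.062] yaw -179.87069042938307
bottle cap [0.60308909 0.33208426 0.135     ]
jar [ 0.47160691 -0.391896    0.085     ]
cup rim [ 0.64085229 -0.30011438  0.1       ]
```

View pics/crop1.png

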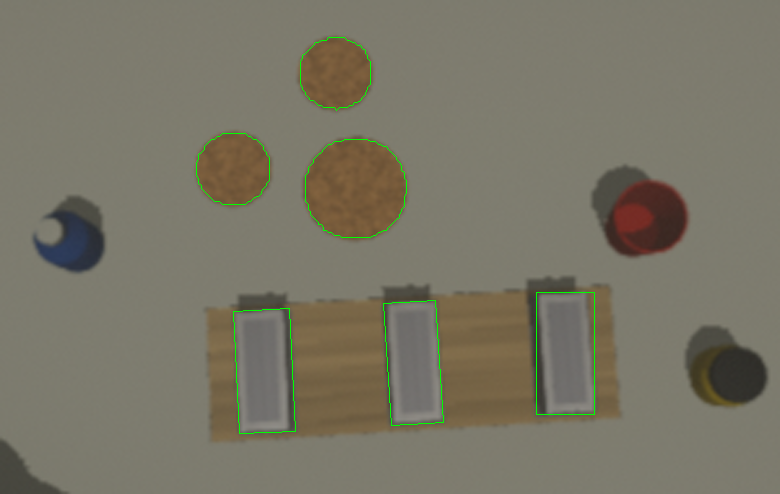

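The largest mat (119 mm) is the one at (236,172), world (0.677, 0.021). The two decoys measure 86 mm. The tin sizes match the description, with a yaw of about 4.7° along the board. I go to the left tin first, turning the tool to align and then moving above it.

```bash
cat >> h.py <<'E'
def to(x,y,z,yaw=4.7):
    "shift in tool axes to TCP (x,y,z) and turn to pointing down with tool y across a tin of given yaw"
    o=monitor.get_obs();q=o["tool_rot"];R=Ro.from_quat([q[1],q[2],q[3],q[0]])
    T=Ro.from_euler('z',yaw,degrees=True)*Ro.from_matrix([[-1,0,0],[0,1,0],[0,0,-1]])
    print("t",round(o["time"],2),"pos",o["eef_pos"].round(4),"shift",R.inv().apply(np.array([x,y,z])-o["eef_pos"]).round(4),"turn",np.degrees((R.inv()*T).as_rotvec()).round(2))
E
python3 -m creep '[[0,0,0,0,0,-6.7],[0,0,0,0,0,-6.7],[0,0,0,0,0,-6.7],[0,0,0,0,0,-6.7]]' -1 70
python3 -m creep '[[-0.0197,-0.0327,0.007,0,0,0],[-0.0197,-0.0327,0.007,0,0,0],[-0.0197,-0.0327,0.007,0,0,0],[-0.0197,-0.0327,0.007,0,0,0],[-0.0197,-0.0327,0.007,0,0,0],[-0.0197,-0.0327,0.007,0,0,0]]'
python3 -m creep '[[-0.0197,-0.0327,0.007,0,0,0],[-0.0197,-0.0327,0.007,0,0,0],[-0.0197,-0.0327,0.007,0,0,0],[-0.0197,-0.0327,0.007,0,0,0],[-0.0197,-0.0327,0.007,0,0,0],[-0.0197,-0.0327,0.007,0,0,0],[0,0,0,0,0,0],[0,0,0,0,0,0]]'
python3 - <<'E'
from h import *
to(.465,.114,.089)
f=grab_frame("wrist");cv2.imwrite("pics/w1.png",f["color"][:,:,::-1])
np.savez("w1.npz",**f)
for p in [(.465,.114,.065),(.478,-.047,.065)]:
    c=f["R"]@np.array(p)+f["t"];print((f["camera_matrix"]@c/c[2])[:2])
E
```

```text
time: 0.48
eef_pos: [0.1975, 0.4864, 0.3036]
tool_rot: [-0.0, -0.044, 0.999, -0.0]
force: [-0.2, 0.1, -0.3]
grip_width: 1.001
grasp_force: 0.0
time: 0.98
eef_pos: [0.332, 0.2989, 0.2616]
tool_rot: [-0.0, -0.041, 0.999, -0.0]
force: [0.5, 0.0, 0.3]
grip_width: 1.0
grasp_force: 0.0
time: 1.65
eef_pos: [0.4657, 0.1134, 0.2192]
tool_rot: [-0.001, -0.039, 0.999, 0.0]
force: [-1.3, 0.0, -0.9]
grip_width: 0.998
grasp_force: 0.0
t 1.65 pos [0.4657 0.1134 0.2192] shift [0.0005 0.0007 0.1302] turn [ 0.01 -0.08 -0.18]
[255.32424188 197.77553452]
[ 58.36588611 198.18499682]
```

View pics/w1.png

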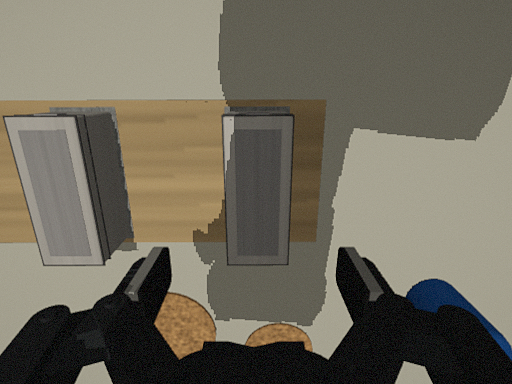

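The wrist view shows the left tin's top with corners (223,114), (293,114), (289,265), (228,265). The middle tin's corners are (5,116), (77,116), (104,265), (43,265).

```bash
python3 - <<'E'
from h import *
f=dict(np.load("w1.npz"))
for n,C in(("left",[(223,114),(293,114),(289,265),(228,265)]),("mid",[(5,116),(77,116),(104,265),(43,265)])):
    W=np.array([ray(f,p,.065) for p in C]);d=(W[2]+W[3]-W[0]-W[1])/2
    print(n,W.mean(0).round(4),[np.linalg.norm(W[i]-W[i-1]).round(3) for i in range(4)],"yaw",np.degrees(np.arctan2(d[1],d[0])).round(2))
E
```

```text
left [0.4634 0.1163 0.065 ] [np.float64(0.13), np.float64(0.052), np.float64(0.131), np.float64(0.054)] yaw 5.01
mid [ 0.4769 -0.0466  0.065 ] [np.float64(0.129), np.float64(0.054), np.float64(0.129), np.float64(0.054)] yaw 3.91
```

```bash

python3 -m creep '[[0.002,0.0027,0,0,0,0],[0,0,0.0325,0,0,0],[0,0,0.0325,0,0,0],[0,0,0.0325,0,0,0],[0,0,0.0325,0,0,0],[0,0,0,0,0,0],[0,0,0,0,0,0]]'
python3 -m creep '[[0,0,0,0,0,0],[0,0,0,0,0,0],[0,0,0,0,0,0],[0,0,0,0,0,0],[0,0,0,0,0,0],[0,0,0,0,0,0],[0,0,0,0,0,0],[0,0,0,0,0,0]]' 1 70
python3 - <<'E'
from h import *
o=monitor.get_obs();print(o["eef_pos"],o["force"],o["moment"],o["grip_width"])
E
```

```text
time: 2.28
eef_pos: [0.4624, 0.1182, 0.09]
tool_rot: [-0.001, -0.042, 0.999, 0.0]
force: [0.6, 0.5, 0.8]
grip_width: 1.004
grasp_force: 0.0
time: 2.95
eef_pos: [0.4639, 0.1174, 0.092]
tool_rot: [0.002, -0.041, 0.999, -0.0]
force: [-3.2, 1.2, 9.8]
grip_width: 0.627
grasp_force: 73.9
[0.46394818 0.11736458 0.09201813] [-3.23938186  1.19319638  9.81698926] [0.14014886 0.35497349 0.10720663] 0.6267738071281554
```

```bash
cat > m.py <<'E'
from h import *
o=monitor.get_obs();q=o["tool_rot"];R=Ro.from_quat([q[1],q[2],q[3],q[0]])
print("t",round(o["time"],2),o["eef_pos"].round(4),"F",o["force"].round(2),"M",o["moment"].round(3),"Mtool",R.inv().apply(o["moment"]).round(3),"tilt",np.degrees(np.arcsin(R.as_matrix()[2,0])).round(1),"w",round(o["grip_width"],3),round(o["grasp_force"],1))
E
python3 -m creep '[[0,0,-0.01,0,0,0],[0,0,-0.02,0,0,0],[0,0,-0.02,0,0,0],[0,0,-0.02,0,0,0],[0,0,-0.02,0,0,0],[0,0,-0.02,0,0,0],[0,0,0,0,0,0],[0,0,0,0,0,0]]' >/dev/null; python3 m.py
python3 -m creep '[[0,0,0,0,5,0],[0,0,0,0,5,0],[0,0,0,0,0,0],[0,0,0,0,0,0],[0,0,0,0,0,0],[0,0,0,0,0,0],[0,0,0,0,0,0],[0,0,0,0,0,0]]' >/dev/null; python3 m.py
python3 -m creep '[[0,0,0,0,-5,0],[0,0,0,0,-5,0],[0,0,0,0,-5,0],[0,0,0,0,-5,0],[0,0,0,0,0,0],[0,0,0,0,0,0],[0,0,0,0,0,0],[0,0,0,0,0,0]]' >/dev/null; 
python3 -m creep '[[0,0,0,0,0,0],[0,0,0,0,0,0]]' >/dev/null; python3 m.py
python3 -m creep '[[0,0,0,0,5,0],[0,0,0,0,5,0],[0,0,0,0,5,0],[0,0,0,0,5,0],[0,0,0,0,0,0],[0,0,0,0,0,0],[0,0,0,0,0,0],[0,0,0,0,0,0]]' >/dev/null; 
python3 -m creep '[[0,0,0,0,0,0],[0,0,0,0,0,0]]' >/dev/null; python3 m.py
python3 -m creep '[[0,0,0,0,-5,0],[0,0,0,0,-5,0],[0,0,0,0,0,0],[0,0,0,0,0,0],[0,0,0,0,0,0],[0,0,0,0,0,0]]' >/dev/null; python3 m.py
```

```text
t 3.62 [0.463  0.1172 0.2005] F [-0.9  -0.57 -5.43] M [ 0.016 -0.065  0.007] Mtool [-0.011 -0.066 -0.007] tilt -0.1 w 0.62 75.6
t 4.28 [0.4629 0.1172 0.1999] F [-0.57  0.1  -5.57] M [-0.023 -0.105 -0.01 ] Mtool [ 0.029 -0.103  0.016] tilt 10.0 w 0.624 75.5
t 5.12 [0.4633 0.1172 0.1998] F [-0.17  0.08 -4.72] M [ 0.013  0.131 -0.021] Mtool [-0.02   0.13   0.024] tilt -10.0 w 0.628 75.7
t 5.95 [0.4629 0.1172 0.2001] F [ 0.22 -1.19 -4.76] M [ 0.021 -0.156  0.048] Mtool [ 0.    -0.157 -0.049] tilt 10.0 w 0.624 76.1
t 6.45 [0.4633 0.1172 0.1999] F [-0.04 -0.06 -4.6 ] M [0.019 0.085 0.026] Mtool [-0.026  0.083 -0.026] tilt 0.1 w 0.623 76.2
```

Readings suggest a ball (swing of about ±0.13 N·m, where an empty tin would give ±0.046), but they are noisy. I repeat with several samples at each tilt.

```bash

S(){ python3 m.py | grep -o 't [0-9.]*\|Mtool.*tilt [-0-9.]*' | tr '\n' ' '; echo; }
python3 -m creep '[[0,0,0,0,-4,0],[0,0,0,0,-4,0],[0,0,0,0,-4,0],[0,0,0,0,0,0],[0,0,0,0,0,0],[0,0,0,0,0,0],[0,0,0,0,0,0],[0,0,0,0,0,0]]' >/dev/null; S
python3 -m creep '[[0,0,0,0,0,0]]' >/dev/null; S
python3 -m creep '[[0,0,0,0,0,0]]' >/dev/null; S
python3 -m creep '[[0,0,0,0,0,0]]' >/dev/null; S
python3 -m creep '[[0,0,0,0,4,0],[0,0,0,0,4,0],[0,0,0,0,4,0],[0,0,0,0,4,0],[0,0,0,0,4,0],[0,0,0,0,4,0],[0,0,0,0,0,0]]' >/dev/null; S
python3 -m creep '[[0,0,0,0,0,0],[0,0,0,0,0,0],[0,0,0,0,0,0],[0,0,0,0,0,0],[0,0,0,0,0,0],[0,0,0,0,0,0]]' >/dev/null; S
python3 -m creep '[[0,0,0,0,0,0]]' >/dev/null; S
python3 -m creep '[[0,0,0,0,0,0]]' >/dev/null; S
python3 -m creep '[[0,0,0,0,0,0]]' >/dev/null; S
```

```text
t 7.12 Mtool [-0.015  0.142  0.002] tilt -12.0 
t 7.2 Mtool [0.019 0.213 0.019] tilt -12.0 
t 7.28 Mtool [ 0.008  0.191 -0.031] tilt -12.0 
t 7.37 Mtool [-0.016  0.196 -0.03 ] tilt -12.0 
t 7.95 Mtool [-0.001 -0.277  0.035] tilt 12.1 
t 8.45 Mtool [ 0.038 -0.174 -0.007] tilt 12.0 
t 8.53 Mtool [ 0.021 -0.144  0.035] tilt 12.0 
t 8.62 Mtool [ 0.009 -0.205 -0.018] tilt 12.0 
t 8.7 Mtool [-0.024 -0.155  0.006] tilt 12.0
```

```bash

S(){ python3 m.py | grep -o 't [0-9.]*\|Mtool.*tilt [-0-9.]*' | tr '\n' ' '; echo; }
python3 -m creep '[[0,0,0,0,-2,0],[0,0,0,0,-2,0],[0,0,0,0,-2,0],[0,0,0,0,-1,0],[0,0,0,0,-1,0],[0,0,0,0,0,0],[0,0,0,0,0,0],[0,0,0,0,0,0]]' >/dev/null
python3 -m creep '[[0,0,0,0,0,0],[0,0,0,0,0,0],[0,0,0,0,0,0],[0,0,0,0,0,0]]' >/dev/null; S
python3 -m creep '[[0,0,0,0,0,0]]' >/dev/null; S
python3 -m creep '[[0,0,0,0,0,0]]' >/dev/null; S
python3 -m creep '[[0,0,0,0,0,0]]' >/dev/null; S
python3 -m creep '[[0,0,0,0,-2,0],[0,0,0,0,-2,0],[0,0,0,0,-2,0],[0,0,0,0,-2,0],[0,0,0,0,0,0],[0,0,0,0,0,0],[0,0,0,0,0,0],[0,0,0,0,0,0]]' >/dev/null; S
python3 -m creep '[[0,0,0,0,0,0],[0,0,0,0,0,0],[0,0,0,0,0,0],[0,0,0,0,0,0],[0,0,0,0,0,0],[0,0,0,0,0,0],[0,0,0,0,0,0]]' >/dev/null; S
python3 -m creep '[[0,0,0,0,0,0]]' >/dev/null; S
python3 -m creep '[[0,0,0,0,0,0]]' >/dev/null; S
python3 -m creep '[[0,0,0,0,0,0]]' >/dev/null; S
```

```text
t 9.7 Mtool [-0.054 -0.071  0.011] tilt 4.0 
t 9.78 Mtool [-0.012  0.031  0.053] tilt 4.0 
t 9.87 Mtool [ 0.004  0.041 -0.048] tilt 4.0 
t 9.95 Mtool [-0.03  -0.034 -0.023] tilt 4.0 
t 10.62 Mtool [ 0.016  0.172 -0.026] tilt -4.0 
t 11.2 Mtool [ 0.023  0.009 -0.023] tilt -4.0 
t 11.28 Mtool [-0.024  0.031  0.03 ] tilt -4.0 
t 11.37 Mtool [-0.014  0.017 -0.022] tilt -4.0 
t 11.45 Mtool [ 0.018 -0.011  0.044] tilt -4.0
```

The ±4° readings are inconclusive. The joint torques looked cleaner at the start, so I sample those as well.

```bash
cat > s.py <<'E'
from h import *
o=monitor.get_obs();q=o["tool_rot"];R=Ro.from_quat([q[1],q[2],q[3],q[0]])
print("t",round(o["time"],2),"tilt",np.degrees(np.arcsin(R.as_matrix()[2,0])).round(1),"Mt",R.inv().apply(o["moment"]).round(3),"tau",o["joint_torque"][1:].round(3),"Fz",o["force"][2].round(1))
E
S(){ python3 s.py; }
S
for i in 1 2 3 4; do python3 -m creep '[[0,0,0,0,0,0]]' >/dev/null; S; done
python3 -m creep '[[0,0,0,0,4,0],[0,0,0,0,4,0],[0,0,0,0,4,0],[0,0,0,0,4,0],[0,0,0,0,0,0]]' >/dev/null; S
for i in 1 2 3 4 5 6 7 8; do python3 -m creep '[[0,0,0,0,0,0]]' >/dev/null; S; done
python3 -m creep '[[0,0,0,0,-4,0],[0,0,0,0,-4,0],[0,0,0,0,-4,0],[0,0,0,0,-4,0],[0,0,0,0,-4,0],[0,0,0,0,-4,0],[0,0,0,0,0,0]]' >/dev/null; S
for i in 1 2 3 4 5 6 7 8; do python3 -m creep '[[0,0,0,0,0,0]]' >/dev/null; S; done
```

```text
t 11.45 tilt -4.0 Mt [ 0.018 -0.011  0.044] tau [-3.9216e+01 -2.3924e+01  1.4000e-02 -2.0700e-01 -0.0000e+00] Fz -4.6
t 11.53 tilt -4.0 Mt [0.041 0.029 0.021] tau [-3.9217e+01 -2.3923e+01  1.4000e-02 -2.0600e-01 -0.0000e+00] Fz -5.1
t 11.62 tilt -4.0 Mt [0.01  0.028 0.011] tau [-3.9216e+01 -2.3922e+01  1.4000e-02 -2.0600e-01 -0.0000e+00] Fz -4.5
t 11.7 tilt -4.0 Mt [ 0.011 -0.011 -0.024] tau [-3.9216e+01 -2.3922e+01  1.4000e-02 -2.0600e-01 -0.0000e+00] Fz -5.0
t 11.78 tilt -4.0 Mt [0.023 0.006 0.018] tau [-3.9215e+01 -2.3922e+01  1.4000e-02 -2.0600e-01 -0.0000e+00] Fz -4.5
t 12.2 tilt 12.1 Mt [-0.001 -0.307 -0.019] tau [-43.283 -24.508  -0.083   1.833   0.049] Fz -5.5
t 12.28 tilt 11.9 Mt [ 0.006 -0.133 -0.008] tau [-4.3183e+01 -2.4355e+01 -7.0000e-02  9.3100e-01  1.2000e-02] Fz -5.3
t 12.37 tilt 11.9 Mt [-0.035 -0.172  0.035] tau [-4.3278e+01 -2.3805e+01 -4.4000e-02  7.3200e-01  1.0000e-03] Fz -5.6
t 12.45 tilt 11.9 Mt [ 0.017 -0.175  0.024] tau [-4.3616e+01 -2.3687e+01 -4.7000e-02  7.0600e-01 -1.0000e-03] Fz -5.5
t 12.53 tilt 11.9 Mt [ 0.054 -0.214  0.005] tau [-4.3789e+01 -2.3592e
[... 760 characters left out ...]
e-03] Fz -5.0
t 13.7 tilt -11.9 Mt [-0.002  0.156 -0.007] tau [-3.7258e+01 -2.3815e+01  5.1000e-02 -6.9300e-01  2.0000e-03] Fz -5.2
t 13.78 tilt -12.0 Mt [ 0.038  0.184 -0.036] tau [-3.7145e+01 -2.3956e+01  5.3000e-02 -7.3000e-01  2.0000e-03] Fz -5.1
t 13.87 tilt -12.0 Mt [ 0.005  0.14  -0.021] tau [-3.7076e+01 -2.4010e+01  5.4000e-02 -7.4700e-01  1.0000e-03] Fz -4.8
t 13.95 tilt -12.0 Mt [0.005 0.193 0.005] tau [-3.7034e+01 -2.4012e+01  5.5000e-02 -7.5400e-01  1.0000e-03] Fz -6.4
t 14.03 tilt -12.0 Mt [0.001 0.222 0.043] tau [-3.7017e+01 -2.4001e+01  5.5000e-02 -7.5700e-01  1.0000e-03] Fz -4.7
t 14.12 tilt -12.0 Mt [-0.049  0.209  0.017] tau [-37.015 -23.989   0.055  -0.759   0.   ] Fz -5.8
```

```bash
S(){ python3 s.py; }
python3 -m creep '[[0,0,0,0,2,0],[0,0,0,0,2,0],[0,0,0,0,0,0],[0,0,0,0,0,0],[0,0,0,0,0,0],[0,0,0,0,0,0],[0,0,0,0,0,0],[0,0,0,0,0,0]]' >/dev/null; S
python3 -m creep '[[0,0,0,0,2,0],[0,0,0,0,2,0],[0,0,0,0,0,0],[0,0,0,0,0,0],[0,0,0,0,0,0],[0,0,0,0,0,0],[0,0,0,0,0,0],[0,0,0,0,0,0]]' >/dev/null; S
python3 -m creep '[[0,0,0,0,2,0],[0,0,0,0,2,0],[0,0,0,0,0,0],[0,0,0,0,0,0],[0,0,0,0,0,0],[0,0,0,0,0,0],[0,0,0,0,0,0],[0,0,0,0,0,0]]' >/dev/null; S
for i in 1 2 3 ; do python3 -m creep '[[0,0,0,0,0,0]]' >/dev/null; S; done
```

```text
t 14.78 tilt -8.0 Mt [-0.01   0.07   0.007] tau [-3.8095e+01 -2.3942e+01  3.6000e-02 -4.9200e-01 -1.0000e-03] Fz -5.2
t 15.45 tilt -4.0 Mt [-0.021  0.016 -0.021] tau [-3.9201e+01 -2.3898e+01  1.5000e-02 -2.1400e-01 -1.0000e-03] Fz -4.4
t 16.12 tilt -0.0 Mt [ 0.003 -0.072 -0.006] tau [-4.0329e+01 -2.3825e+01 -5.0000e-03  6.4000e-02 -0.0000e+00] Fz -4.9
t 16.2 tilt -0.0 Mt [-0.01  -0.117  0.015] tau [-4.035e+01 -2.383e+01 -5.000e-03  6.700e-02 -0.000e+00] Fz -5.1
t 16.28 tilt -0.0 Mt [ 0.014 -0.037 -0.009] tau [-4.0357e+01 -2.3837e+01 -5.0000e-03  6.9000e-02 -0.0000e+00] Fz -4.8
t 16.37 tilt -0.0 Mt [ 0.021 -0.056 -0.005] tau [-4.0358e+01 -2.3841e+01 -5.0000e-03  7.0000e-02 -0.0000e+00] Fz -5.0
```

Decisive. Between -12° and 0° joint 5 torque is linear and passes through +0.07 at level, but at +12° it reads 0.757 instead of about 0.90. That jump of about 0.15 N·m is what 180 g moving 86 mm gives, so the ball is in the left tin, and it has run to and fro several times. The other two tins are untouched. I now carry this one to the mat.

```bash

python3 -m creep '[[-0.008,-0.0047,-0.0053,0,0,0],[-0.0171,-0.0094,-0.0053,0,0,0],[-0.0171,-0.0094,-0.0053,0,0,0],[-0.0171,-0.0094,-0.0053,0,0,0],[-0.0171,-0.0094,-0.0053,0,0,0],[-0.0171,-0.0094,-0.0053,0,0,0],[-0.0171,-0.0094,-0.0053,0,0,0]]' >/dev/null
python3 -m creep '[[-0.0171,-0.0094,-0.0053,0,0,0],[-0.0171,-0.0094,-0.0053,0,0,0],[-0.0171,-0.0094,-0.0053,0,0,0],[-0.0171,-0.0094,-0.0053,0,0,0],[-0.0171,-0.0094,-0.0053,0,0,0],[-0.008,-0.0047,0,0,0,0],[0,0,0,0,0,0],[0,0,0,0,0,0]]'
python3 -m creep '[[0,0,0,0,0,0],[0,0,0,0,0,0],[0,0,0,0,0,0],[0,0,0,0,0,0]]' >/dev/null
python3 - <<'E'
from h import *
to(.677,.0215,.264,5)
a=[grab_frame(n)["color"][:,:,::-1] for n in("top","scene")]
cv2.imwrite("pics/end1.png",cv2.resize(np.hstack([a[0][90:290,100:400],a[1][90:290,100:400]]),(800,267)))
E
```

```text
time: 17.62
eef_pos: [0.6755, 0.0215, 0.2625]
tool_rot: [-0.001, -0.041, 0.999, 0.0]
force: [-0.2, 0.1, -5.6]
grip_width: 0.626
grasp_force: 76.6
t 17.95 pos [0.6755 0.0218 0.2637] shift [-0.0015 -0.0004 -0.0003] turn [ 0.    0.   -0.28]
```

View pics/end1.png

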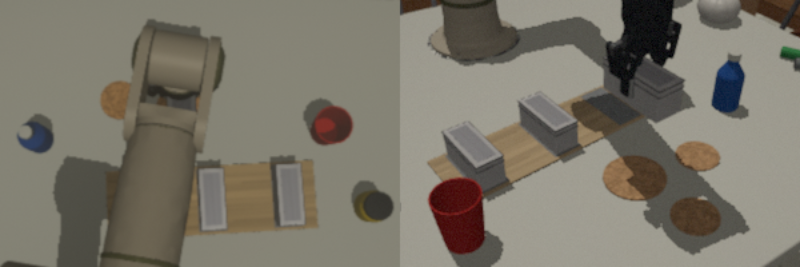

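The middle and right tins are in place, the bottle, cup and jar are undisturbed, and the tin is held above the mat. To check that it is level, I overlay the expected box on the scene view.

```bash
python3 - <<'E'
from h import *
f=grab_frame("scene");o=monitor.get_obs();K,R,t=f["camera_matrix"],f["R"],f["t"]
im=cv2.resize(f["color"][:,:,::-1],None,fx=4,fy=4,interpolation=cv2.INTER_CUBIC)
c=o["eef_pos"]-[0,0,.054];Y=Ro.from_euler('z',4.8,degrees=True)
P=np.array([c+Y.apply([a*.065,b*.027,d*.03]) for a in(-1,1) for b in(-1,1) for d in(-1,1)])
p=cv2.projectPoints(P,np.array(R),np.array(t),np.array(K),None)[0].reshape(-1,2)
for i in range(8):
    for k in(1,2,4):
        if not i&k: cv2.line(im,*[tuple(int(v) for v in (p[j]+.5)*4) for j in(i,i|k)],(0,255,0),1)
m=(p.mean(0)*4).astype(int);cv2.imwrite("pics/lvl.png",im[max(0,m[1]-250):m[1]+250,max(0,m[0]-300):m[0]+300])
E
```

```text
(no output)
```

View pics/lvl.png

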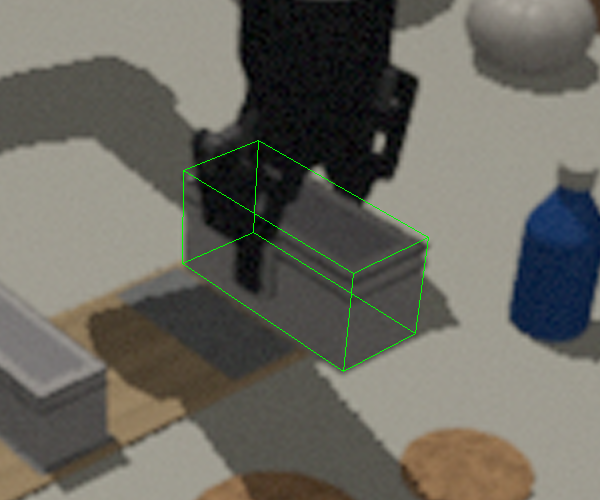

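The held tin coincides with the level box. Its centre is about 0.21 m above the table and its underside about 0.18 m, over the middle of the mat.

```bash
python3 -c "
from plant import manip
print(manip.sign_off())"
```

```text
the job is handed in; nothing more can be done
None
```

I found the ball in the left tin and handed the job in (no verdict was returned), holding that tin level and still over the middle of the large cork mat, its centre about 21 cm above the table; the other two tins were never touched, and the bottle, jar and cup were not disturbed.

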